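# Find the full tin by its weight and set it on the scale

## Robot

A 6-joint arm with a two-finger parallel gripper is mounted at the origin on the work surface. World frame = base frame: x ahead of the robot, y to its left, z up, the work surface at z = 0. Lengths are in m, angles in rad, forces in N, time in s.
With the tool pointing down it reaches from about 0.4 to 0.825 m from the base axis. Payload 7 kg.
Tool frame: the origin (TCP) lies midway between the tips of the shut fingers; the grasp point (between the pads) lies 19 mm behind it; z points along the fingers, y is the line along which they close (so a half turn about z gives the same grasp; the last joint's range is limited). The gripper opens to 85 mm and grips with 20 to 120 N. Pads are 22 mm wide; open, the fingers measure 114 mm over their backs; the gripper's body (76 mm by 85 mm) begins 54 mm behind the grasp point. The pads swing forward as they close: fully open they stand 13 mm farther back than shut.
Start: joints at [1.461, 0.359, 0.012, 0, -1.224, -0.288], TCP at [0.261, 0.622, 0.209] pointing down, gripper open.
Joint ranges: [-3.07, 3.07], [-1.43, 2.12], [-1.02, 1.25], [-3.03, 1.67], [-3.05, -0], [-3.03, 3.03]. Speed limits (rad/s): [2.39, 2.39, 3.01, 3.14, 3.14, 3.14].

## Interface

Orientations are given as a unit quaternion [w, x, y, z].
In Python, from workcell import ctrl, get_image, sign_off gives the robot as it stands.
- The arm moves only by the shell command python3 -m creep 'ROWS'. ROWS is JSON, one flat list of numbers, 7 for each row, row after row: the opening, from 0 (shut) to 1 (fully open), then the shift along the tool's x, y, z in units of 0.2 m (1.0 is 0.2 m), then the turn, a rotation vector about the tool's x, y, z in units of pi rad (1.0 is pi rad). A call has 1 to 12 rows; each row is the pose to reach, as a shift and turn from the pose commanded when the call began, along the tool's axes at that moment, turning the shorter way round; what a row does not reach only later rows make up. A row lasts 1/8 s, in which the tool goes at most 62.5 mm and 10.7 degrees, less where a joint would pass 70% of its speed; a pose out of reach is approached as far as the arm can. A call with a number of a shift or a turn outside -1 to 1 is refused whole. A call with a gripper value outside its range is refused whole. The fingers move at their own pace and stop on an object; the grip force is fixed at half the most. Time passes only in rows, so rows that repeat a pose let the fingers close. It gives the time, the measured TCP pose, the force, the opening and the grip force at its end, in the units of the state.
- ctrl.sense(): the state, without advancing time (a new reading comes with each control period).
- get_image(name): name is "scene" or "top" or "wrist"; returns a dict with "color" (384x512x3 uint8, blue, green, red), "fx", "fy", "cx", "cy" (pixels), "k1" (the pictures are not rectified: a ray, as slopes to the right and down, at radius r is drawn at 1 + k1 r^2 times it, then the intrinsics apply), "origin" and "orientation" of the camera in the world. Camera axes: x right, y up, looking along -z (the intrinsics and any distortion apply to the point x, -y, -z); pixel columns grow to the right and rows downward; lengths in m; the calibration is good to about 2 mm. A picture is of the moment at which its call begins. There is no depth.
- sign_off(): hands the job in; it is judged then, once.
The state is a dict: "time": time; "joint_pos": joint angles; "dq": joint speeds; "joint_efforts": joint torques, N m; "position": TCP position; "eef_rot": TCP orientation; "ft_force": force on the tool from outside, world axes, zero at the start; "moment": the same for the moment, N m; "opening": opening from 0.0 (shut) to 1.0 (fully open); "grip_force": force on a finger pad.
Only numpy, scipy, OpenCV 4.12 (cv2) and the standard library are available. Lean on these libraries where they do the work, as an engineer would, in place of code of your own. Each camera call takes 0.05 s, during which the arm holds its last target. There are 200 camera calls.

## Task

Four closed steel tins of one kind stand on the paint bench; one is full and three are empty, and only their weight tells which. Feel for the full one and stand it upright on the middle of the scale's round platform, setting it down gently. Leave the three empties standing on the bench where they were (put back in place any that you lift), let no tin drop or fall over, and leave everything else alone.

Things in the scene. Friction and masses are not known exactly. Their poses are not given: they have to be found in the camera images.
- tin_a: one of four tins alike: closed plain steel cylinder, 60 mm diameter, 110 mm tall, flat lid, rigid (30 N grip is fine). Origin at the centre of its underside, z up its axis. Full: 0.45 to 0.6 kg; empty: about 0.1 kg; which of the four is full changes every time, whatever the name. Contents may shift a few mm inside.
- tin_b: one of four tins alike: closed plain steel cylinder, 60 mm diameter, 110 mm tall, flat lid, rigid (30 N grip is fine). Origin at the centre of its underside, z up its axis. Full: 0.45 to 0.6 kg; empty: about 0.1 kg; which of the four is full changes every time, whatever the name. Contents may shift a few mm inside.
- tin_c: one of four tins alike: closed plain steel cylinder, 60 mm diameter, 110 mm tall, flat lid, rigid (30 N grip is fine). Origin at the centre of its underside, z up its axis. Full: 0.45 to 0.6 kg; empty: about 0.1 kg; which of the four is full changes every time, whatever the name. Contents may shift a few mm inside.
- tin_d: one of four tins alike: closed plain steel cylinder, 60 mm diameter, 110 mm tall, flat lid, rigid (30 N grip is fine). Origin at the centre of its underside, z up its axis. Full: 0.45 to 0.6 kg; empty: about 0.1 kg; which of the four is full changes every time, whatever the name. Contents may shift a few mm inside.
- scale: fixed bench scale: grey housing 200 mm (its x) by 190 mm (its y), 34 mm high, with a round flat steel platform of 150 mm diameter whose top is 45 mm above the bench; nothing moves and there is no rim. Origin at the centre of its underside.
- platform (a point): centre of the top of the scale's round platform, 45 mm above the bench
- stir_stick: bystander, to be left alone: flat wooden stick 200 x 22 x 5 mm lying among the tins, long axis x, origin under its centre
- putty_knife: bystander, to be left alone: knife 200 mm long lying flat to the right of the tins, long axis x, low (under 35 mm)
- brush: bystander, to be left alone: paint brush 200 mm long lying beyond the tins, long axis x, low (under 35 mm)
- bottle: bystander, to be left alone: white plastic bottle 60 mm diameter, 170 mm tall, at the robot's right; origin at the centre of its underside
- jar: bystander, to be left alone: glass jar with a metal lid, 70 mm diameter, 85 mm tall, beyond the scale and tins; origin at the centre of its underside
- squat_tin: bystander, to be left alone: low wide metal can 90 mm diameter, 50 mm tall (not one of the four), beyond the scale; origin at the centre of its underside
Mind the look-alikes: they are no part of the job. What is shaped like the tin_d but brown is not meant. What is shaped like the tin_c but brown is not meant.

How it is judged:
By the outcome, as a careful person would: the job done as asked, in the order asked, and still so for the second after the job is handed in, with the robot touching nothing.
It also fails if it takes over 72 s, if anything falls off the work surface, if the arm or the gripper's body presses on something with over 40 N, if the wrist force passes 120 N, or if a joint passes its speed limit or range.

## Working session

There is one attempt and no reset: what is moved stays moved. The work goes in short steps, Python scripts to look and compute and a shell command to move; the robot and the scene stay as the last step left them, time stands still between calls to the robot, and variables do not carry over. Pictures are saved under pics/ and viewed, at most 10 in all, crops included, and the job is handed in when it is done.

```bash
mkdir -p pics; ls; python3 - <<'E'
from workcell import ctrl,get_image
import cv2,numpy as np
ims=[]
for n in("scene","top"):
    d=get_image(n); cv2.imwrite(f"pics/{n}0.png",d["color"])
    print(n,[d[k] for k in("fx","fy","cx","cy","k1","origin","orientation")])
s=ctrl.sense(); print(s)
E
```

```text
pics
scene [386.08762889497626, 386.08762889497626, 249.05210276858202, 191.18935713974847, 0.007991953895436091, array([ 0.97140689, -0.3855202 ,  0.91124825]), array([0.85899412, 0.24953738, 0.11648046, 0.43161615])]
top [377.09057859878897, 377.09057859878897, 252.7810954064954, 189.07197405835333, -0.030278875196487066, array([ 0.4590866 , -0.07216148,  0.99030056]), array([-0.70004603, -0.03374673,  0.03639386,  0.71237083])]
{'time': 0.1, 'joint_pos': array([ 1.46107006e+00,  3.59316844e-01,  1.11254471e-02, -3.10735539e-04,
       -1.22409266e+00, -2.88070334e-01]), 'dq': array([ 0.00135417, -0.00127299,  0.00254514, -0.0001578 , -0.00031337,
       -0.00083767]), 'joint_efforts': array([-1.58330997e-03, -5.84761441e+01,  2.94110298e+01,  6.95464835e+00,
       -3.17021499e-03,  1.46144652e-05]), 'position': array([0.26135088, 0.6218347 , 0.20814508]), 'eef_rot': array([ 7.53916819e-04,  9.80274121e-01, -1.97641274e-01, -7.92594275e-05]), 'ft_force': array([ 0.78147458, -0.19683082,  0.97501141]), 'moment': array([-0.00769014,  0.03853484,  0.04908384]), 'grip_force': 0.0, 'opening': 0.9989750083102735}
```

View pics/top0.png

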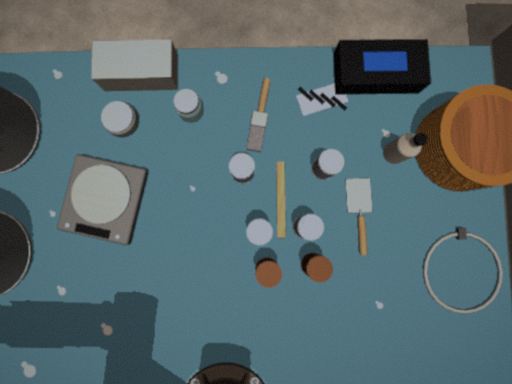

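View pics/scene0.png

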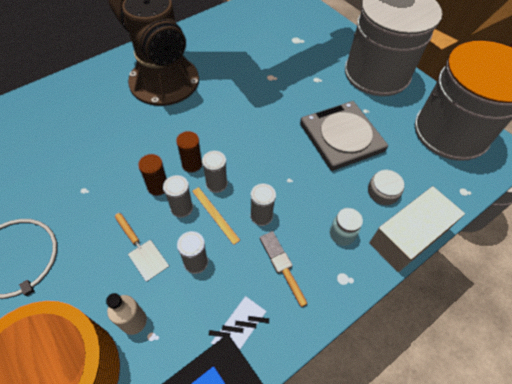

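The top view shows four pale steel tins at pixels (242,167), (331,162), (260,232) and (310,228). The brown look-alikes at (268,273) and (318,268) don't fit because of their colour. The jar (187,103), squat tin (118,118) and bottle (405,148) differ in shape. The scale is at (100,194). I'll measure lids and platform and confirm in an enlarged crop.

```bash
cat > h.py <<'E'
import numpy as np,cv2
from scipy.spatial.transform import Rotation as R
from workcell import ctrl,get_image
def rot(q): return R.from_quat(np.roll(q,-1))
def cast(d,px,z):
    K=np.array([[d["fx"],0,d["cx"]],[0,d["fy"],d["cy"]],[0,0,1.]])
    u=cv2.undistortPoints(np.array([[px]],float),K,np.array([d["k1"],0,0,0.]))[0,0]
    v=rot(d["orientation"]).apply([u[0],-u[1],-1]); o=np.array(d["origin"])
    return (o+v*(z-o[2])/v[2])
def blob(d,seed,w,lo,smax=70):
    x,y=seed; c=d["color"][y-w:y+w,x-w:x+w]; h=cv2.cvtColor(c,cv2.COLOR_BGR2HSV)
    m=((h[...,2]>lo)&(h[...,1]<smax)).astype(np.uint8)
    n,l,s,ce=cv2.connectedComponentsWithStats(m); i=1+np.argmax(s[1:,4])
    cs,_=cv2.findContours((l==i).astype(np.uint8),cv2.RETR_EXTERNAL,cv2.CHAIN_APPROX_NONE)
    e=cv2.fitEllipse(cv2.convexHull(max(cs,key=len)))
    return np.array(e[0])+[x-w,y-w],e[1],s[i,4]
E
python3 - <<'E'
from h import *
t=get_image("top");s=get_image("scene")
for n,d,L in(("top",t,[(242,167),(331,162),(260,232),(310,228)]),("scene",s,[(263,194),(192,244),(214,160),(177,187)])):
    for p in L:
        x,y=p
        hv=cv2.cvtColor(d["color"],cv2.COLOR_BGR2HSV)[y,x]
        c,a,k=blob(d,p,18,130); print(n,p,hv,c.round(1),np.round(a,1),k,cast(d,c,.11).round(4))
for n,d,p,w in(("top",t,(100,194),38),("scene",s,(347,132),36)):
    c,a,k=blob(d,p,w,130); print(n,"plat",c.round(1),np.round(a,1),k,cast(d,c,.045).round(4))
cv2.imwrite("pics/crop1.png",cv2.resize(t["color"][90:300,50:350],(800,560),interpolation=cv2.INTER_CUBIC))
E
```

```text
top (242, 167) [111  24 179] [241.3 165.1] [25.2 27.1] 538 [ 0.604  -0.0501  0.11  ]
top (331, 162) [110  26 178] [331.6 161. ] [25.1 26.5] 533 [ 0.6104 -0.264   0.11  ]
top (260, 232) [111  23 178] [259.2 231.8] [26.9 27.4] 584 [ 0.4468 -0.0894  0.11  ]
top (310, 228) [112  26 179] [310.8 227. ] [26.3 27.3] 571 [ 0.4557 -0.2096  0.11  ]
scene (263, 194) [ 75   5 214] [263.  193.8] [21.5 25.9] 444 [ 0.6051 -0.0527  0.11  ]
scene (192, 244) [109  21 226] [190.2 243.4] [24.7 28.2] 559 [ 0.6112 -0.2654  0.11  ]
scene (214, 160) [ 78   6 211] [213.5 159.7] [19.3 23.8] 372 [ 0.4482 -0.092   0.11  ]
scene (177, 187) [ 99   8 214] [175.4 185.2] [20.7 25.5] 428 [ 0.4576 -0.2113  0.11  ]
top plat [ 99.8 193.8] [57.7 59.8] 2723 [0.5478 0.31   0.045 ]
scene plat [345.3 131.5] [62.2 74.6] 2413 [0.5496 0.3016 0.045 ]
```

View pics/crop1.png

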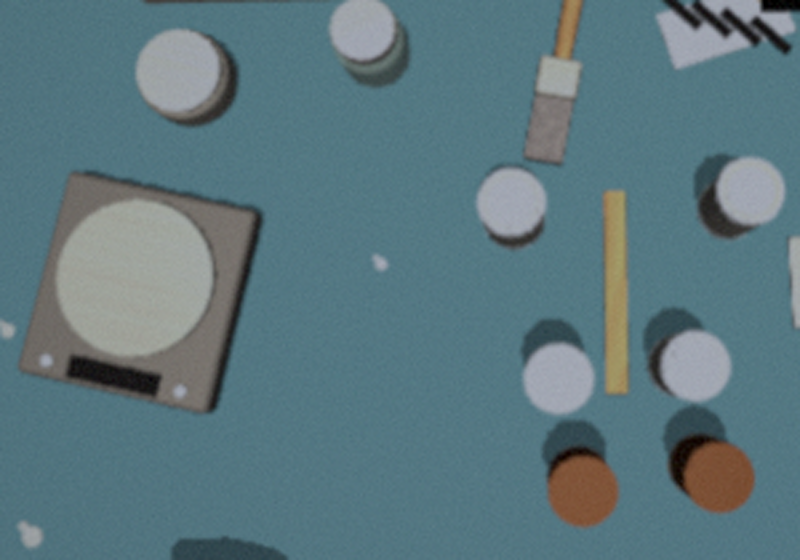

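The crop confirms the four grey-lidded tins, with the two brown ones excluded. The two views agree to about 3 mm. Before moving, I'll check the height of the buckets near the start pose.

```bash
python3 - <<'E'
from h import *
s=get_image("scene");t=get_image("top");w=get_image("wrist")
print("base near",cast(s,(383,92),0).round(3),cast(s,(455,157),0).round(3))
for z in(.1,.15,.2,.25,.3):
    print(z,[cast(s,p,z)[:2].round(3) for p in((400,28),(362,8),(440,20),(485,97))],"top",[cast(t,p,z)[:2].round(3) for p in((31,252),(39,130),(5,212),(5,293))])
a=cv2.resize(t["color"][70:320,0:130],(312,600));b=cv2.resize(s["color"][0:200,300:512],(488,460));o=np.zeros((600,800,3),np.uint8);o[:,:312]=a;o[:460,312:]=b
cv2.imwrite("pics/bk.png",o)
E
```

```text
base near [0.478 0.56  0.   ] [ 0.792  0.531 -0.   ]
0.1 [array([0.356, 0.731]), array([0.201, 0.708]), array([0.408, 0.877]), array([0.725, 0.685])] top [array([0.408, 0.449]), array([0.701, 0.441]), array([0.503, 0.516]), array([0.313, 0.508])]
0.15 [array([0.394, 0.662]), array([0.248, 0.64 ]), array([0.443, 0.799]), array([0.74 , 0.619])] top [array([0.411, 0.42 ]), array([0.687, 0.412]), array([0.5  , 0.483]), array([0.321, 0.475])]
0.2 [array([0.432, 0.593]), array([0.296, 0.573]), array([0.477, 0.721]), array([0.755, 0.553])] top [array([0.413, 0.39 ]), array([0.674, 0.384]), array([0.498, 0.45 ]), array([0.33 , 0.443])]
0.25 [array([0.47 , 0.524]), array([0.343, 0.505]), array([0.512, 0.643]), array([0.77 , 0.487])] top [array([0.416, 0.361]), array([0.66 , 0.355]), array([0.496, 0.417]), array([0.338, 0.41 ])]
0.3 [array([0.508, 0.455]), array([0.391, 0.438]), array([0.547, 0.566]), array([0.785, 0.421])] top [array([0.419, 0.332]), array([0.647, 0.326]), array([0.493, 0.384]), array([0.346, 0.378])]
```

View pics/bk.png

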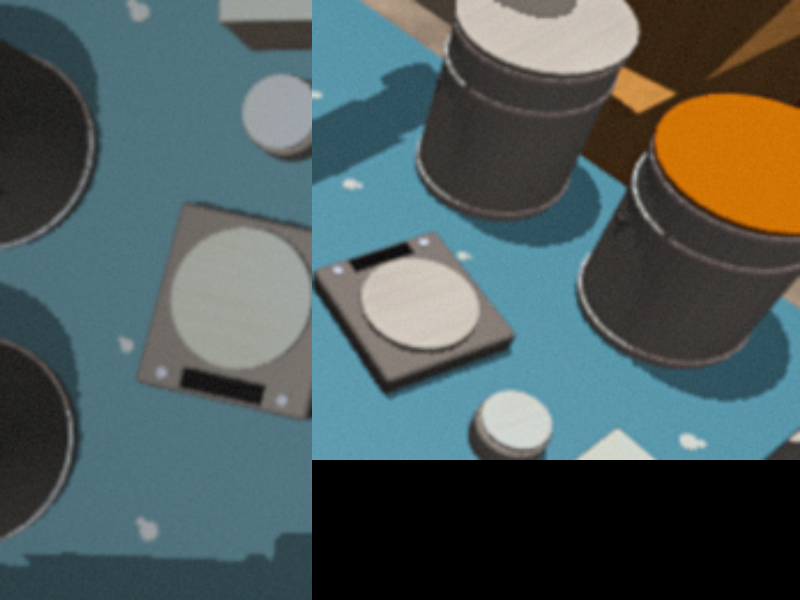

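The buckets stand about 0.24 m tall, and one is close to the start pose (base centre near (0.4,0.6)). So I go straight up first, then square the tool with the world and go across.

```bash
cat > go.py <<'E'
import sys
from h import *
T=np.array(list(map(float,sys.argv[1:4]))) # target TCP, tool x->world x
s=ctrl.sense(); q=rot(s["eef_rot"])
print("shift",(q.inv().apply(T-s["position"])/.2).round(3),"turn",((q.inv()*R.from_euler("x",np.pi)).as_rotvec()/np.pi).round(3))
E
python3 go.py 0.6045 -0.0515 0.36
python3 -m creep '[1,0,0,-0.3,0,0,0, 1,0,0,-0.6,0,0,0, 1,0,0,-0.75,0,0,0, 1,0,0,-0.75,0,0,-0.06, 1,0,0,-0.75,0,0,-0.126, 1,0,0,-0.75,0,0,-0.126, 1,0,0,-0.75,0,0,-0.126]'
python3 go.py 0.6045 -0.0515 0.36
```

```text
shift [ 2.886  2.441 -0.755] turn [ 0.     0.    -0.127]
time: 1.23
position: [0.2615, 0.6222, 0.3589]
eef_rot: [0.0, 1.0, -0.003, -0.0]
ft_force: [0.2, 0.8, 1.1]
opening: 1.001
grip_force: 0.0
shift [ 1.734  3.359 -0.005] turn [ 0.     0.    -0.002]
```

```bash

python3 -m creep '[1,0.11,0.24,0,0,0,0, 1,0.24,0.5,0,0,0,0, 1,0.37,0.76,0,0,0,0, 1,0.44,0.9,0,0,0,0]' >/dev/null
python3 -m creep '[1,0.13,0.26,0,0,0,0, 1,0.26,0.52,0,0,0,0, 1,0.39,0.78,0,0,0,0, 1,0.44,0.9,0,0,0,0]' >/dev/null
python3 -m creep '[1,0.13,0.26,0,0,0,0, 1,0.26,0.52,0,0,0,0, 1,0.39,0.78,0,0,0,0, 1,0.44,0.9,0,0,0,0]' >/dev/null
python3 -m creep '[1,0.13,0.2,0.2,0,0,0, 1,0.26,0.4,0.4,0,0,0, 1,0.41,0.6,0.6,0,0,0, 1,0.41,0.65,0.78,0,0,0, 1,0.41,0.65,0.78,0,0,0, 1,0.41,0.65,0.78,0,0,0]'
python3 go.py 0.6045 -0.0515 0.056; python3 - <<'E'
from h import *
d=get_image("wrist");cv2.imwrite("pics/w1.png",d["color"]); print(d["origin"],d["orientation"])
E
```

```text
time: 3.48
position: [0.607, -0.048, 0.2048]
eef_rot: [0.0, 1.0, -0.001, 0.001]
ft_force: [0.5, 0.0, 0.6]
opening: 1.003
grip_force: 0.0
shift [-0.014  0.017  0.744] turn [ 0.    -0.001 -0.001]
[ 0.68331298 -0.0477434   0.37062996] [-0.6979314   0.10620137 -0.10652834  0.70018908]
```

View pics/w1.png

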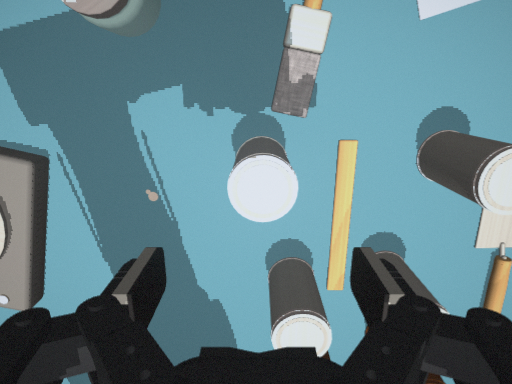

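The wrist view shows tin A's lid at (262,187) between the fingers, C's lid at (301,333), and the brush and stick clear of both. I'll refine A with the lid.

```bash
python3 - <<'E'
from h import *
d=get_image("wrist")
c,a,k=blob(d,(262,187),50,170); p=cast(d,c,.11); print(c,a,p, "diam",a[0]/d["fx"]*(d["origin"][2]-.11))
E
```

```text
[262.9678154  188.30326843] (66.8861312866211, 71.71977996826172) [ 0.6034827  -0.05159275  0.11      ] diam 0.05477736961091818
```

```bash

python3 -m creep '[1,-0.018,0.018,0.2,0,0,0, 1,-0.018,0.018,0.45,0,0,0, 1,-0.018,0.018,0.65,0,0,0, 1,-0.018,0.018,0.745,0,0,0, 1,-0.018,0.018,0.745,0,0,0, 1,-0.018,0.018,0.745,0,0,0]'
python3 -m creep '[0,0,0,0,0,0,0, 0,0,0,0,0,0,0, 0,0,0,0,0,0,0, 0,0,0,0,0,0,0, 0,0,0,0,0,0,0, 0,0,0,0,0,0,0]'
```

```text
time: 4.32
position: [0.604, -0.0513, 0.056]
eef_rot: [-0.0, 1.0, -0.001, 0.002]
ft_force: [0.6, 0.5, 0.2]
opening: 1.0
grip_force: 0.0
time: 5.08
position: [0.6037, -0.052, 0.056]
eef_rot: [-0.0, 1.0, -0.001, 0.001]
ft_force: [-2.0, 0.0, 7.8]
opening: 0.688
grip_force: 63.8
```

```bash

python3 -m creep '[0,0,0,-0.05,0,0,0, 0,0,0,-0.1,0,0,0, 0,0,0,-0.1,0,0,0, 0,0,0,-0.1,0,0,0, 0,0,0,-0.1,0,0,0]'; python3 -m creep '[0,0,0,0,0,0,0]'|grep ft
```

```text
time: 5.7
position: [0.6023, -0.052, 0.0736]
eef_rot: [0.0, 1.0, -0.001, -0.0]
ft_force: [-0.8, -0.3, -1.1]
opening: 0.691
grip_force: 64.6
ft_force: [-0.5, -0.7, -1.2]
```

About 2 N with the baseline near +0.7 N, so A is empty. Put it back gently and go on to C.

```bash

python3 -m creep '[0,0,0,0.04,0,0,0, 0,0,0,0.07,0,0,0, 0,0,0,0.09,0,0,0, 0,0,0,0.1,0,0,0, 0,0,0,0.1,0,0,0, 1,0,0,0.1,0,0,0, 1,0,0,0.1,0,0,0, 1,0,0,0.1,0,0,0, 1,0,0,0.1,0,0,0]'
python3 -m creep '[1,0,0,-0.25,0,0,0, 1,0,0,-0.5,0,0,0, 1,0,0,-0.8,0,0,0, 1,0,0,-0.8,0,0,0, 1,-0.4,0.1,-0.8,0,0,0, 1,-0.7,0.2,-0.8,0,0,0, 1,-0.78,0.2,-0.8,0,0,0, 1,-0.78,0.2,-0.8,0,0,0]'
python3 - <<'E'
from h import *
d=get_image("wrist");cv2.imwrite("pics/w2.png",d["color"])
for S in ((0.4475,-.0907),(0.6035,-.0516),(.4567,-.2105)):
    # project expected lid
    r=rot(d["orientation"]).inv().apply(np.array([*S,.11])-d["origin"]); uv=(int(d["cx"]+d["fx"]*r[0]/-r[2]),int(d["cy"]+d["fy"]*-r[1]/-r[2])); print(uv)
    try:
        c,a,k=blob(d,uv,40,170); print(c,a,cast(d,c,.11))
    except Exception as e: print(e)
E
```

```text
time: 6.95
position: [0.6025, -0.052, 0.0537]
eef_rot: [0.0, 1.0, -0.001, -0.0]
ft_force: [-0.4, -0.3, 0.2]
opening: 0.998
grip_force: 0.0
time: 7.95
position: [0.4443, -0.0922, 0.2142]
eef_rot: [-0.0, 1.0, -0.001, 0.0]
ft_force: [0.5, 1.0, 0.5]
opening: 1.003
grip_force: 0.0
(256, 177)
[256.85825348 177.31481171] (66.75313568115234, 70.28614807128906) [ 0.44770958 -0.09075825  0.11      ]
(202, -28)
OpenCV(4.12.0) /io/opencv/modules/imgproc/src/color.cpp:199: error: (-215:Assertion failed) !_src.empty() in function 'cvtColor'

(394, 166)
[395.13331223 167.20328903] (64.40790557861328, 75.00493621826172) [ 0.45644095 -0.21065074  0.11      ]
```

View pics/w2.png

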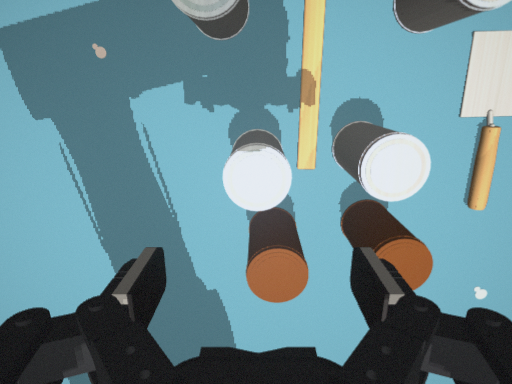

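The wrist view shows C's lid at (257,177), D's at (395,166), and the brown pair at (277,275) and (403,262) nearer the robot. The stick lies clear at (310,80). C and D agree with the earlier positions.

```bash

python3 -m creep '[1,0.017,-0.007,0.25,0,0,0, 1,0.017,-0.007,0.5,0,0,0, 1,0.017,-0.007,0.7,0,0,0, 1,0.017,-0.007,0.78,0,0,0, 1,0.017,-0.007,0.78,0,0,0, 0,0.017,-0.007,0.78,0,0,0, 0,0.017,-0.007,0.78,0,0,0, 0,0.017,-0.007,0.78,0,0,0, 0,0.017,-0.007,0.78,0,0,0, 0,0.017,-0.007,0.78,0,0,0]'
python3 -m creep '[0,0,0,-0.05,0,0,0, 0,0,0,-0.1,0,0,0, 0,0,0,-0.1,0,0,0, 0,0,0,-0.1,0,0,0, 0,0,0,-0.1,0,0,0]'; python3 -m creep '[0,0,0,0,0,0,0]'|grep ft
```

```text
time: 9.25
position: [0.4513, -0.0902, 0.0593]
eef_rot: [-0.0, 1.0, -0.001, 0.002]
ft_force: [1.3, -0.4, 6.4]
opening: 0.689
grip_force: 64.8
time: 9.88
position: [0.4496, -0.0903, 0.0777]
eef_rot: [0.0, 1.0, -0.001, -0.0]
ft_force: [-0.6, -0.1, -0.6]
opening: 0.692
grip_force: 64.6
ft_force: [0.2, 0.4, -0.9]
```

C is empty as well. Put it back and go on to D.

```bash

python3 -m creep '[0,0,0,0.04,0,0,0, 0,0,0,0.07,0,0,0, 0,0,0,0.09,0,0,0, 0,0,0,0.1,0,0,0, 0,0,0,0.1,0,0,0, 1,0,0,0.1,0,0,0, 1,0,0,0.1,0,0,0, 1,0,0,0.1,0,0,0, 1,0,0,0.1,0,0,0]'
python3 -m creep '[1,0,0,-0.25,0,0,0, 1,0,0,-0.5,0,0,0, 1,0,0,-0.6,0,0,0, 1,0,0,-0.6,0,0,0, 1,0.03,0.3,-0.6,0,0,0, 1,0.03,0.6,-0.6,0,0,0, 1,0.03,0.6,-0.6,0,0,0, 1,0.03,0.6,-0.6,0,0,0]'
python3 go.py 0.4564 -0.2106 0.057
```

```text
time: 11.12
position: [0.4498, -0.0903, 0.0578]
eef_rot: [0.0, 1.0, -0.001, -0.0]
ft_force: [-0.6, -0.2, 0.5]
opening: 1.002
grip_force: 0.0
time: 12.12
position: [0.4548, -0.2104, 0.1767]
eef_rot: [-0.0, 1.0, -0.002, -0.001]
ft_force: [0.1, 0.5, -0.2]
opening: 0.998
grip_force: 0.0
shift [0.009 0.001 0.598] turn [-0.     0.001 -0.001]
```

```bash

python3 -m creep '[1,0.009,0,0.25,0,0,0, 1,0.009,0,0.5,0,0,0, 1,0.009,0,0.59,0,0,0, 1,0.009,0,0.59,0,0,0, 1,0.009,0,0.59,0,0,0, 0,0.009,0,0.59,0,0,0, 0,0.009,0,0.59,0,0,0, 0,0.009,0,0.59,0,0,0, 0,0.009,0,0.59,0,0,0, 0,0.009,0,0.59,0,0,0]'
python3 -m creep '[0,0,0,-0.05,0,0,0, 0,0,0,-0.1,0,0,0, 0,0,0,-0.1,0,0,0, 0,0,0,-0.1,0,0,0, 0,0,0,-0.1,0,0,0]'; python3 -m creep '[0,0,0,0,0,0,0]'|grep ft
```

```text
time: 13.38
position: [0.4586, -0.2105, 0.0617]
eef_rot: [0.0, 1.0, -0.001, 0.001]
ft_force: [-1.2, 0.4, 8.6]
opening: 0.69
grip_force: 63.4
time: 14.0
position: [0.4571, -0.2103, 0.0796]
eef_rot: [-0.0, 1.0, -0.001, -0.0]
ft_force: [-0.3, 0.7, -5.0]
opening: 0.682
grip_force: 66.0
ft_force: [0.2, -0.6, -4.8]
```

D weighs about 5 N, so it is the full tin. Lift it above the others and carry it over, stopping short to look at the platform.

```bash

python3 -m creep '[0,0,0,-0.15,0,0,0, 0,0,0,-0.35,0,0,0, 0,0,0,-0.6,0,0,0, 0,0,0,-0.8,0,0,0, 0,0,0,-0.95,0,0,0, 0,0,0,-1,0,0,0, 0,0,0,-1,0,0,0]'|grep -E 'pos|ft|open'
python3 -m creep '[0,0.02,-0.1,0,0,0,0, 0,0.05,-0.3,0,0,0,0, 0,0.1,-0.5,0,0,0,0, 0,0.14,-0.7,0,0,0,0, 0,0.15,-0.86,0,0,0,0]'|grep -E 'pos|ft|open'
python3 -m creep '[0,0.04,-0.2,0,0,0,0, 0,0.08,-0.4,0,0,0,0, 0,0.12,-0.6,0,0,0,0, 0,0.15,-0.75,0,0,0,0, 0,0.15,-0.82,0,0,0,0, 0,0.15,-0.82,0,0,0,0, 0,0.15,-0.82,0,0,0,0]'
python3 - <<'E'
from h import *
d=get_image("wrist");cv2.imwrite("pics/w3.png",d["color"])
E
python3 go.py .5485 .308 .28
```

```text
position: [0.4573, -0.2101, 0.2794]
ft_force: [-0.3, 0.3, -6.3]
opening: 0.687
position: [0.4872, -0.0369, 0.2777]
ft_force: [0.9, 0.7, -5.5]
opening: 0.69
time: 16.5
position: [0.5177, 0.1249, 0.2793]
eef_rot: [0.0, 1.0, -0.001, -0.001]
ft_force: [0.4, -0.4, -5.1]
opening: 0.684
grip_force: 67.9
shift [ 0.151 -0.917 -0.002] turn [ 0.     0.    -0.001]
```

View pics/w3.png

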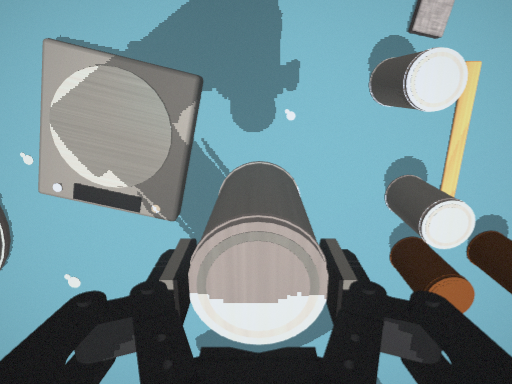

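The wrist view shows tin D held upright in the fingers (lid at (258,275)), A and C standing at (435,80) and (445,222), and the platform at about (111,126), partly in shadow. I'll fit its circle.

```bash
python3 - <<'E'
from h import *
d=get_image("wrist");g=cv2.cvtColor(d["color"][40:215,25:215],cv2.COLOR_BGR2GRAY)
c=cv2.HoughCircles(cv2.GaussianBlur(g,(5,5),1),cv2.HOUGH_GRADIENT_ALT,1.5,50,param1=100,param2=.5,minRadius=50,maxRadius=70)
c=[[ [86,86,61] ]] if c is None else c
for x,y,r in np.array(c)[0]:
    print(x+25,y+40,r,cast(d,(x+25,y+40),.045),"diam",2*r/d["fx"]*(d["origin"][2]-.045))
E
```

```text
113.5 122.5 64.408646 [0.55600589 0.30291673 0.045     ] diam 0.16159291958904462
113.5 122.5 53.771908 [0.55600589 0.30291673 0.045     ] diam 0.134906735377786
```

The fit is loose, but with the rim extents by hand (111,126) it agrees with the other two views to a few mm. I'll use (0.549, 0.307).

```bash

python3 -m creep '[0,0.03,-0.15,0,0,0,0, 0,0.07,-0.35,0,0,0,0, 0,0.11,-0.55,0,0,0,0, 0,0.14,-0.75,0,0,0,0, 0,0.16,-0.88,0,0,0,0, 0,0.16,-0.91,0,0,0,0, 0,0.16,-0.91,0,0,0,0]'|grep -E 'pos|ft|open'
python3 -m creep '[0,0,0,0.15,0,0,0, 0,0,0,0.35,0,0,0, 0,0,0,0.55,0,0,0, 0,0,0,0.7,0,0,0, 0,0,0,0.78,0,0,0, 0,0,0,0.8,0,0,0, 0,0,0,0.8,0,0,0]'
python3 go.py .549 .307 .107
```

```text
position: [0.5504, 0.3071, 0.2798]
ft_force: [-0.5, -0.0, -4.5]
opening: 0.689
time: 18.35
position: [0.5511, 0.3077, 0.1211]
eef_rot: [-0.0, 1.0, -0.001, 0.001]
ft_force: [-0.3, -0.9, -4.6]
opening: 0.681
grip_force: 68.3
shift [-0.011  0.003  0.071] turn [-0.    -0.    -0.001]
```

```bash

python3 -m creep '[0,-0.01,0,0.01,0,0,0, 0,-0.01,0,0.02,0,0,0, 0,-0.01,0,0.03,0,0,0, 0,-0.01,0,0.04,0,0,0, 0,-0.01,0,0.045,0,0,0, 0,-0.01,0,0.05,0,0,0, 0,-0.01,0,0.055,0,0,0, 0,-0.01,0,0.055,0,0,0]'|grep -E 'pos|ft|open'
python3 -m creep '[0,0,0,0.005,0,0,0, 0,0,0,0.005,0,0,0]'|grep -E 'pos|ft'
```

```text
position: [0.5484, 0.3074, 0.1089]
ft_force: [0.5, 1.3, -4.4]
opening: 0.684
position: [0.5484, 0.3075, 0.1079]
ft_force: [-1.0, 0.9, -4.6]
```

```bash

python3 -m creep '[0,0,0,0.005,0,0,0, 0,0,0,0.005,0,0,0]'|grep -E 'pos|ft'
python3 -m creep '[0,0,0,0.005,0,0,0, 0,0,0,0.005,0,0,0]'|grep -E 'pos|ft'
```

```text
position: [0.5485, 0.3075, 0.107]
ft_force: [0.2, -0.8, -4.6]
position: [0.5489, 0.3075, 0.1069]
ft_force: [-1.6, -2.3, 3.1]
```

It touches down at z = 0.107 as predicted. Release and rise.

```bash

python3 -m creep '[1,0,0,0,0,0,0, 1,0,0,0,0,0,0, 1,0,0,0,0,0,0, 1,0,0,0,0,0,0, 1,0,0,-0.1,0,0,0, 1,0,0,-0.35,0,0,0, 1,0,0,-0.65,0,0,0, 1,0,0,-0.9,0,0,0, 1,0,0,-0.9,0,0,0]'
python3 -m creep '[1,0,0.3,-0.1,0,0,0, 1,0,0.6,-0.1,0,0,0, 1,0,0.9,-0.1,0,0,0, 1,0,1,-0.1,0,0,0, 1,0,1,-0.1,0,0,0]'|grep -E 'pos|ft'
python3 - <<'E'
from h import *
d=get_image("scene");cv2.imwrite("pics/s4.png",d["color"]);w=get_image("wrist");cv2.imwrite("pics/w4.png",w["color"])
for p in((263,194),(192,244),(214,160),(177,187)):
    c,a,k=blob(d,p,18,130); print(c.round(1),cast(d,c,.11).round(4))
o=np.array(d["origin"]);v=rot(d["orientation"]).inv().apply(np.array([.549,.307,.155])-o);u=(int(d["cx"]-d["fx"]*v[0]/v[2]),int(d["cy"]+d["fy"]*v[1]/v[2]))
print(u);c,a,k=blob(d,u,13,150);print(c,a,cast(d,c,.155))
E
```

```text
time: 21.22
position: [0.5503, 0.3087, 0.2913]
eef_rot: [-0.003, 1.0, -0.001, 0.003]
ft_force: [-0.1, 0.0, -0.2]
opening: 1.001
grip_force: 0.0
position: [0.548, 0.1063, 0.3057]
ft_force: [0.5, -0.2, -0.5]
[262.9 193.9] [ 0.6052 -0.053   0.11  ]
[190.2 243.4] [ 0.6113 -0.2653  0.11  ]
[213.8 159.8] [ 0.4491 -0.0915  0.11  ]
[193.9 191.5] [ 0.4999 -0.1844  0.11  ]
(355, 103)
[366. 111.] (2.309401035308838, 4.0) [0.58429119 0.30946735 0.155     ]
```

View pics/s4.png

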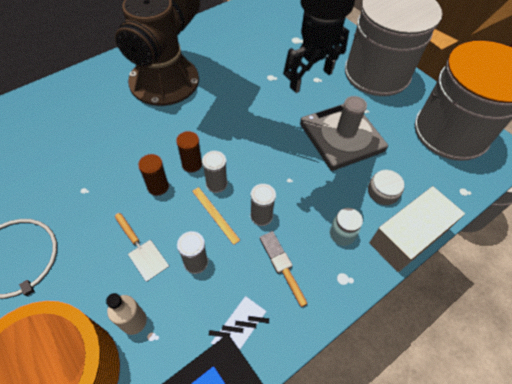

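View pics/w4.png

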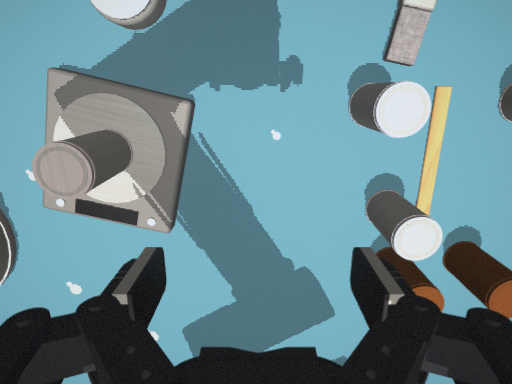

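The scene view shows the tin upright on the platform (lid at (353,104)), and the empties unmoved at (263,194), (190,243) and (214,160) to within 1–2 mm. The wrist view puts its base at about (109,150), against a platform centre of about (109,148), so it is centred.

```bash
python3 -c "
from workcell import sign_off
print(sign_off())"
```

```text
the job is handed in; nothing more can be done
None
```

The full tin (measured about 5 N) stands upright on the middle of the scale's platform, the three empties are in place on the bench, and the job is handed in at about 22 s of the 72 s allowed.

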